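Empty the tilting scrap bin and stand it back

ROBOT

A 7-joint arm with a two-finger parallel gripper is mounted at the origin on the work surface. World frame = base frame: x ahead of the robot, y to its left, z up, the work surface at z = 0. Lengths are in m, angles in rad, forces in N, time in s.
With the tool pointing down it reaches from about 0.425 to 0.925 m from the base axis. Payload 6.8 kg.
Tool frame: the origin (TCP) lies on the front face of the gripper's body, between the roots of the fingers; the fingertips stand 73 mm ahead of it and the grasp point (between the pads) lies 54 mm ahead of it; z points along the fingers, y is the line along which they close (so a half turn about z gives the same grasp; the last joint's range is limited). The gripper opens to 85 mm and grips with 20 to 120 N. Pads are 22 mm wide; open, the fingers measure 114 mm over their backs; the gripper's body (76 mm by 85 mm) begins 54 mm behind the grasp point. The pads swing forward as they close: fully open they stand 13 mm farther back than shut.
Start: joints at [-1.434, 0.477, 0.022, 1.555, -0.011, 1.109, -0.083], TCP at [0.164, 0.655, 0.304] pointing down, gripper open.
Joint ranges: [-2.96, 2.96], [-0.34, 2.1], [-1.41, 1.46], [0.24, 2.44], [-1.37, 4.51], [0.17, 1.92], [-2.96, 2.96]. Speed limits (rad/s): [2.39, 2.39, 3.14, 3.14, 3.14, 3.14, 3.14].

INTERFACE

Orientations are given as a unit quaternion [w, x, y, z].
In Python, from station import bot, optics gives the robot as it stands.
- The arm moves only by the tool drive_tool, never from a script. Its argument "deltas" is a list of rows, each an object with "gripper": the closure in counts, from 0 (fully open) to 255 (shut); "offset": the shift along the tool's x, y, z in units of 1000 mm (1.0 is 1000 mm), a list of three; "angular": the turn, a rotation vector about the tool's x, y, z in units of 45 degrees (1.0 is 45 degrees), a list of three. In form: [{"gripper": gripper, "offset": [dx, dy, dz], "angular": [rx, ry, rz]}, ...]. A call has 1 to 5 rows; each row is the pose to reach, as a shift and turn from the pose commanded when the call began, along the tool's axes at that moment; what a row does not reach only later rows make up. A row lasts 1/10 s, in which the tool goes at most 50 mm and 8.59 degrees, less where a joint would pass 70% of its speed; a pose out of reach is approached as far as the arm can. A call with a number of a shift or a turn outside -1 to 1 is refused whole. A call with a gripper value outside its range is refused whole. The fingers move at their own pace and stop on an object; "grip_force" is the grip in N (left out, the last holds). Time passes only in rows, so rows that repeat a pose let the fingers close. It gives the time, the measured TCP pose, the force, the opening and the grip force at its end, in the units of the state.
- bot.get_obs(): the state, without advancing time (a new reading comes with each control period).
- optics.read_camera(name): name is "scene" or "top" or "wrist"; returns the picture (384x512x3 uint8, blue, green, red); there is no depth.
- optics.camera_model(name): a dict with "fx", "fy", "cx", "cy" (pixels), "cam_to_world" (4x4, takes a point from camera to world coordinates). Camera axes: x right, y up, looking along -z (the intrinsics and any distortion apply to the point x, -y, -z); pixel columns grow to the right and rows downward; lengths in m; the calibration is good to about 2 mm. A picture is of the moment at which its call begins: read the wrist's pose just before it. camera_model takes no time and is no camera call; for the wrist camera it gives the pose at the moment of the call.
- bot.hand_in(): hands the job in; it is judged then, once.
The state is a dict: "t": time; "q": joint angles; "joint_vel": joint speeds; "joint_torque": joint torques, N m; "eef_pos": TCP position; "tool_rot": TCP orientation; "contact_force": force on the tool from outside, world axes, zero at the start; "torque": the same for the moment, N m; "gripper_width": opening from 0.0 (shut) to 1.0 (fully open); "grasp_force": force on a finger pad.
Only numpy, scipy, OpenCV 4.12 (cv2) and the standard library are available. Lean on these libraries where they do the work, as an engineer would, in place of code of your own. Each camera call takes 0.05 s, during which the arm holds its last target. There are 200 camera calls.

TASK

Push the tilting scrap bin over on its pivots so that all three brass stubs fall out into the tray under it, then push the bin fully back upright. Only push the bin: do not touch the stubs with the robot, and leave the cup, the arbor, the knob and the bedplate where they are.

Things in the scene. Friction and masses are not known exactly. Their poses are not given: they have to be found in the camera images.
- stand: Grey sheet-metal tray with two dark upright cheeks that carry the bin, fixed to the table. Origin: on the table top right below the middle of the pivot axis. x points to the tray's far end (the way the bin tips, within 30 degrees of away from the robot), y along the pivot axis, z up. Cheeks: 6 mm plates at y = +-88 mm, 50 mm long in x, tops 142 mm above the table.
- pivot (a point): Middle of the bin's pivot axis, 125 mm above the table, fixed to the stand, axes as the stand's. Measured from it with the bin upright: bin floor underside 60 mm below, rim 60 mm above; near wall upright, outer face at x = -55 mm; far wall flared outward as a pouring lip, outer face from x = +55 mm at the floor to +85 mm at the rim.
- tray_mid (a point): Middle of the tray's floor, 4 mm above the table, 93.5 mm to +x of the stand's origin, axes as the stand's. The tray's inside is 227 mm long (x) and 190 mm wide (y); walls 3 mm thick, tops 40 mm above the table (30 mm at the near end).
- bin (a joint): Tilt of the bright sheet-tin bin, rad: 0 = upright at its stop, 1.95 = fully tipped at its other stop, top gone to the stand's +x. It stays where it is left (stiff pivots, about 0.15 N m; bin 0.3 to 0.6 kg), so it must be pushed both ways, 5 to 10 N at the rim. The smooth stubs slide out near full tilt. The bin is 120 mm high, 150 mm wide along the pivot axis, walls 4 mm.
- bin_rim (a point): Middle of the top of the near wall's rolled rim (6 mm bead), turning with the bin. In the stand's frame: bin upright, 53 mm to -x of the pivot axis and 63 mm above it; fully tipped, 78 mm to +x and 26 mm above. Its axes are the stand's when the bin is upright.
- stub0_center (a point): Centre of a short plain brass rod stub, 16 mm in diameter and 36 mm long, about 60 g, its x axis along its length; starts lying on the floor of the bin.
- stub1_center (a point): Centre of a short plain brass rod stub, 16 mm in diameter and 36 mm long, about 60 g, its x axis along its length; starts lying on the floor of the bin.
- stub2_center (a point): Centre of a short plain brass rod stub, 16 mm in diameter and 36 mm long, about 60 g, its x axis along its length; starts lying on the floor of the bin.
- cup_mid (a point): Centre, half-way up, of the red enamelled tin parts cup: 72 mm in diameter, 75 mm high, standing on the table.
- arbor_mid (a point): Centre, half-way up, of the brass cylinder arbor standing on end: 26 mm in diameter, 82 mm high with its thinner 10 mm spindle on top.
- knob_mid (a point): Centre, half-way up, of the turned maple winding knob standing on the table: 42 mm in diameter, 42 mm high.
- bedplate_mid (a point): Middle of the top of the blackened cast-iron bedplate's base, 12 mm above the table: 130 x 80 x 12 mm with two 16 mm high ribs across it.

How it is judged:
By the outcome, as a careful person would: the job done as asked, in the order asked, and still so for the second after the job is handed in, with the robot touching nothing.
It also fails if it takes over 53 s, if anything falls off the work surface, if the arm or the gripper's body presses on something with over 40 N, if the wrist force passes 120 N, or if a joint passes its speed limit or range.

## Working session

There is one attempt and no reset: what is moved stays moved. The work goes in short steps, Python scripts to look and compute and a tool call to move; the robot and the scene stay as the last step left them, time stands still between calls to the robot, and variables do not carry over. Pictures are saved under pics/ and viewed, at most 10 in all, crops included, and the job is handed in when it is done.

Besides the shell and the picture viewer there is one more tool, called after "Call:" as name([rows], argument=value, ...), one row to a line, values as JSON. drive_tool: Moves the arm, as the interface text tells. Its arguments: {"type":"object","properties":{"deltas":{"type":"array"},"grip_force":{"type":"number"}},"required":["deltas"]}

```bash
mkdir -p pics; python3 - <<'E'
from station import bot, optics
import cv2, numpy as np
for n in("scene","top"):
    cv2.imwrite(f"pics/{n}0.png",optics.read_camera(n))
    m=optics.camera_model(n);print(n,{k:np.round(v,3).tolist() if not isinstance(v,str) else v for k,v in m.items()})
o=bot.get_obs();print(o)
E
```

```text
scene {'fx': 357.69, 'fy': 357.69, 'cx': 251.413, 'cy': 194.645, 'cam_to_world': [[-0.388, -0.749, 0.538, 1.019], [0.922, -0.324, 0.213, 0.197], [0.014, 0.578, 0.816, 0.802], [0.0, 0.0, 0.0, 1.0]]}
top {'fx': 366.411, 'fy': 366.411, 'cx': 252.219, 'cy': 196.26, 'cam_to_world': [[-0.001, 0.994, -0.109, 0.468], [-1.0, -0.003, -0.017, 0.025], [-0.017, 0.109, 0.994, 0.815], [0.0, 0.0, 0.0, 1.0]]}
{'t': 0.1, 'q': array([-1.43408969,  0.47771225,  0.02234756,  1.55633342, -0.01149766,
        1.10929046, -0.08309061]), 'joint_vel': array([ 0.00212748, -0.00241692, -0.00044747, -0.00231221, -0.00040302,
        0.00023709, -0.0007096 ]), 'joint_torque': array([ 3.89458146e-03, -5.97766399e+01,  1.61291711e+00, -2.81956422e+01,
        1.27098648e-02,  5.05138232e-03,  2.71694330e-05]), 'eef_pos': array([0.16350559, 0.65448079, 0.30303451]), 'tool_rot': array([-3.81687836e-05,  1.22084808e-01,  9.92519344e-01, -8.06704023e-04]), 'contact_force': array([-0.69987083, -0.25630203,  0.24436022]), 'torque': array([-0.02186574,  0.02794859, -0.01611755]), 'grasp_force': 0.0, 'gripper_width': 1.0029966705841884}
```

View pics/scene0.png

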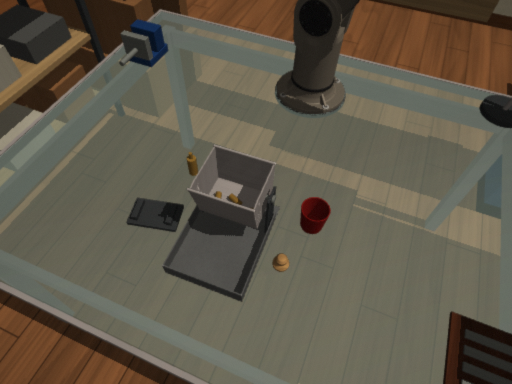

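View pics/top0.png

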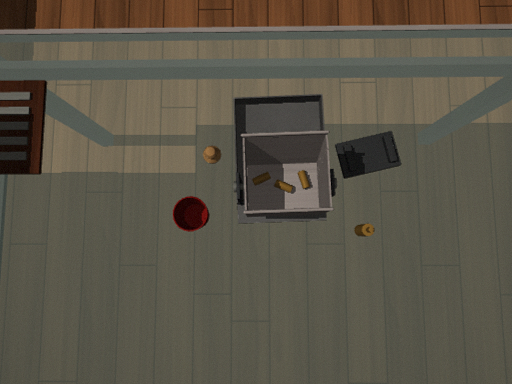

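Scene: empty-handed arm and a bin with three stubs. Top view: near rim corners at about (244,212) and (331,211), far rim corners (242,134) and (328,131), tray far corners (235,97) and (322,95). The cup is at (191,213), knob (212,155), arbor (365,230) and bedplate (368,155).

```bash
cat > h.py <<'E'
import numpy as np
from station import bot, optics
def ray(n,u,v,z):
    m=optics.camera_model(n);T=np.array(m["cam_to_world"])
    d=T[:3,:3]@np.array([(u-m["cx"])/m["fx"],-(v-m["cy"])/m["fy"],-1]);c=T[:3,3]
    return c+d*(z-c[2])/d[2]
def proj(n,p):
    m=optics.camera_model(n);T=np.array(m["cam_to_world"])
    q=T[:3,:3].T@(np.array(p)-T[:3,3]);return m["cx"]-m["fx"]*q[0]/q[2],m["cy"]+m["fy"]*q[1]/q[2]
E
python3 - <<'E'
from h import *
for l,u,v,z in[("nearL",244,212,.188),("nearR",331,211,.188),("farL",242,134,.185),("farR",328,131,.185),("trayL",235,97,.04),("trayR",322,95,.04),("cup",191,213,.07),("knob",212,155,.03),("arbor",366,230,.09)]:
    print(l,ray("top",u,v,z).round(3))
for l,u,v,z in[("nearL",274,163,.188),("nearR",218,149,.188),("farL",253,224,.185),("farR",189,190,.185),("trayL",241,296,.04),("trayR",167,267,.04),("cup",315,207,.07)]:
    print("sc",l,ray("scene",u,v,z).round(3))
import cv2
a=optics.read_camera("top")[80:240,180:400];cv2.imwrite("pics/c1.png",cv2.resize(a,None,fx=3.6,fy=3.6,interpolation=cv2.INTER_CUBIC))
E
```

```text
nearL [0.51  0.05  0.188]
nearR [ 0.512 -0.099  0.188]
farL [0.648 0.054 0.185]
farR [ 0.653 -0.098  0.185]
trayL [0.773 0.076 0.04 ]
trayR [ 0.776 -0.115  0.04 ]
cup [0.516 0.163 0.07 ]
knob [0.646 0.126 0.03 ]
arbor [ 0.481 -0.186  0.09 ]
sc nearL [0.514 0.049 0.188]
sc nearR [ 0.526 -0.084  0.188]
sc farL [0.678 0.067 0.185]
sc farR [ 0.654 -0.091  0.185]
sc trayL [0.775 0.082 0.04 ]
sc trayR [ 0.779 -0.1    0.04 ]
sc cup [0.509 0.164 0.07 ]
```

View pics/c1.png

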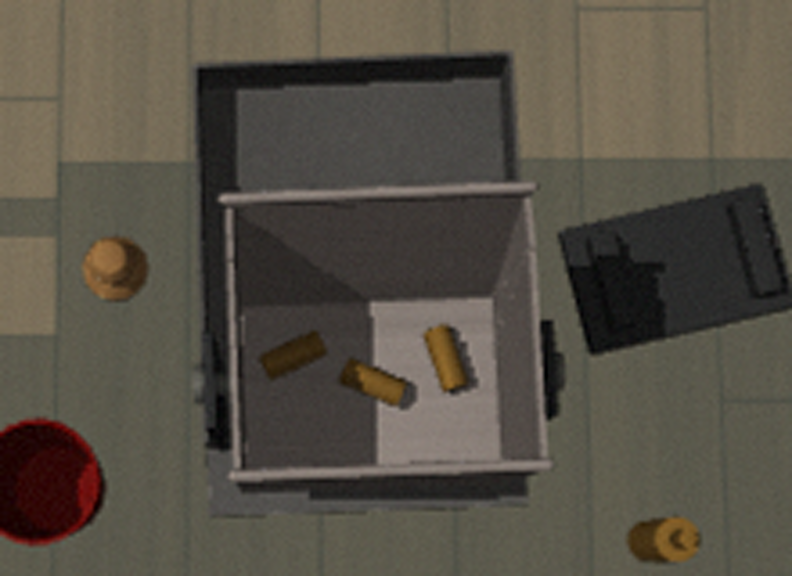

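The crop confirms the setup: stub tops visible in the bin at about (293,355), (377,382) and (446,357), near rim running (235,475)–(548,464), a slope of about 2°. So yaw is about +2°, the pivot is at about (0.564, -0.022), and the tray far edge (0.774) agrees with the sizes given.

```bash
cat >> h.py <<'E'
from scipy.spatial.transform import Rotation as R
P=np.array([.564,-.022,.125]);YAW=np.radians(2)
S=R.from_euler('z',YAW)
def st():
    o=bot.get_obs();q=np.array(o["tool_rot"]);r=R.from_quat(q[[1,2,3,0]]);p=np.array(o["eef_pos"])
    return o,p,r
def where():
    o,p,r=st();tip=S.inv().apply(p+.073*r.apply([0,0,1])-P)*1000
    z=S.inv().apply(r.apply([0,0,1]))
    print("t",round(o["t"],2),"tip(stand,mm)",tip.round(1),"tcp",p.round(3),"tilt",np.degrees(np.arctan2(-z[0],-z[2])).round(1),"F",np.round(o["contact_force"],1),"q",np.round(o["q"],2),"w",round(o["gripper_width"],2))
def go(*targets):   # (x,y,z mm of tip in pivot frame, tilt deg; + = fingers toward robot)
    o,p,r=st()
    for x,y,z,t in targets:
        a=np.radians(t);zt=np.array([-np.sin(a),0,-np.cos(a)]);yt=np.array([0,1.,0]);xt=np.cross(yt,zt)
        rt=S*R.from_matrix(np.c_[xt,yt,zt])
        tp=P+S.apply(np.array([x,y,z])/1000)-.073*rt.apply([0,0,1])
        print((x,y,z,t),"off",r.inv().apply(tp-p).round(3).tolist(),"ang",np.round((r.inv()*rt).as_rotvec()/(np.pi/4),3).tolist())
E
python3 -c "
from h import *
where();go((-110,0,105,0))"
```

```text
t 0.15 tip(stand,mm) [-376.7  690.   105.1] tcp [0.163 0.655 0.303] tilt 0.0 F [ 0.8 -0.4  0.5] q [-1.43  0.48  0.02  1.56 -0.01  1.11 -0.08] w 1.01
(-110, 0, 105, 0) off [-0.447, -0.59, 0.001] ang [-0.002, -0.0, -0.356]
```

Call:
drive_tool([
  {"gripper": 255, "offset": [-0.03, -0.04, 0], "angular": [0, 0, -0.1]},
  {"gripper": 255, "offset": [-0.06, -0.08, 0], "angular": [0, 0, -0.2]},
  {"gripper": 255, "offset": [-0.09, -0.12, 0], "angular": [0, 0, -0.3]},
  {"gripper": 255, "offset": [-0.12, -0.16, 0], "angular": [0, 0, -0.356]},
  {"gripper": 255, "offset": [-0.15, -0.2, 0], "angular": [0, 0, -0.356]},
], grip_force=40)

```text
t: 0.65
eef_pos: [0.2612, 0.4224, 0.3037]
tool_rot: [-0.0, -0.018, 1.0, -0.0]
contact_force: [1.8, -0.2, 0.0]
gripper_width: 0.142
grasp_force: 0.0
```

```bash
python3 -c "
from h import *
where();go((-110,0,105,0))"
```

```text
t 0.65 tip(stand,mm) [-287.1  454.6  105.7] tcp [0.261 0.422 0.304] tilt 0.0 F [ 1.8 -0.2  0. ] q [-1.16  0.18  0.02  1.97 -0.    0.98  0.47] w 0.14
(-110, 0, 105, 0) off [-0.177, -0.455, 0.001] ang [-0.0, -0.0, 0.001]
```

Call:
drive_tool([
  {"gripper": 255, "offset": [-0.02, -0.04, 0], "angular": [0, 0, 0]},
  {"gripper": 255, "offset": [-0.045, -0.08, 0], "angular": [0, 0, 0]},
  {"gripper": 255, "offset": [-0.07, -0.12, 0], "angular": [0, 0, 0]},
  {"gripper": 255, "offset": [-0.095, -0.16, 0], "angular": [0, 0, 0]},
  {"gripper": 255, "offset": [-0.115, -0.2, 0], "angular": [0, 0, 0]},
])

```text
t: 1.15
eef_pos: [0.3835, 0.2267, 0.304]
tool_rot: [0.0, -0.017, 1.0, 0.0]
contact_force: [0.1, -0.2, 0.6]
gripper_width: -0.005
grasp_force: 0.0
```

Call:
drive_tool([
  {"gripper": 255, "offset": [-0.02, -0.045, 0], "angular": [0, 0, 0]},
  {"gripper": 255, "offset": [-0.035, -0.09, 0], "angular": [0, 0, 0]},
  {"gripper": 255, "offset": [-0.05, -0.135, 0], "angular": [0, 0, 0]},
  {"gripper": 255, "offset": [-0.055, -0.18, 0], "angular": [0, 0, 0]},
  {"gripper": 255, "offset": [-0.06, -0.22, 0], "angular": [0, 0, 0]},
])

```text
t: 1.65
eef_pos: [0.4501, 0.0084, 0.3039]
tool_rot: [0.0, -0.017, 1.0, -0.0]
contact_force: [0.6, -0.3, -0.0]
gripper_width: -0.003
grasp_force: 0.0
```

```bash
python3 -c "
from h import *
where();go((-110,0,40,0),(-90,0,40,0))
import cv2
cv2.imwrite('pics/c2.png',cv2.resize(optics.read_camera('scene')[100:320,130:380],None,fx=3,fy=2.7))"
```

```text
t 1.65 tip(stand,mm) [-112.8   34.4  105.9] tcp [0.45  0.008 0.304] tilt -0.0 F [ 0.6 -0.3 -0. ] q [-0.54  0.09  0.42  2.09 -0.05  0.96  1.5 ] w -0.0
(-110, 0, 40, 0) off [-0.003, -0.034, 0.066] ang [-0.0, 0.0, -0.002]
(-90, 0, 40, 0) off [-0.023, -0.034, 0.066] ang [-0.0, 0.0, -0.002]
```

View pics/c2.png

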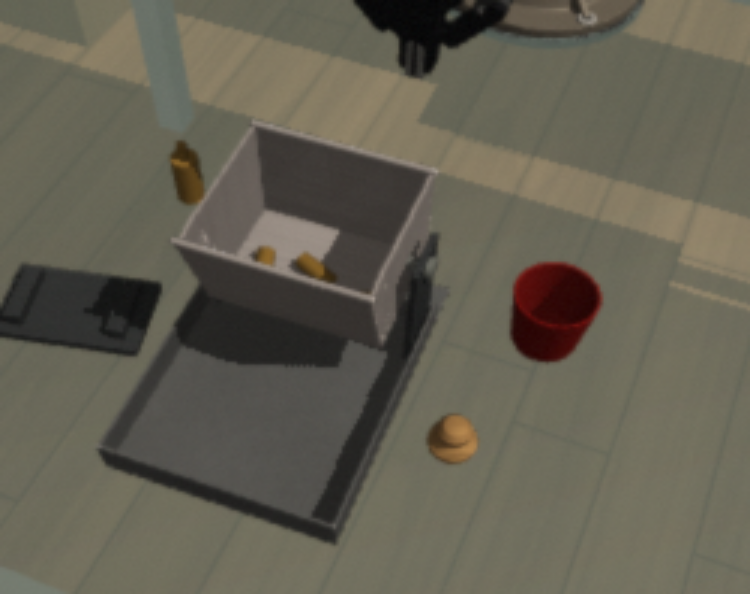

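The picture shows the gripper shut behind the bin at about (415,60) in the crop, with the bin upright and the stubs inside.

Call:
drive_tool([
  {"gripper": 255, "offset": [0, -0.02, 0.03], "angular": [0, 0, 0]},
  {"gripper": 255, "offset": [-0.003, -0.034, 0.05], "angular": [0, 0, 0]},
  {"gripper": 255, "offset": [-0.003, -0.034, 0.062], "angular": [0, 0, 0]},
  {"gripper": 255, "offset": [-0.015, -0.034, 0.062], "angular": [0, 0, 0]},
  {"gripper": 255, "offset": [-0.023, -0.034, 0.062], "angular": [0, 0, 0]},
])

```text
t: 2.2
eef_pos: [0.4759, -0.0211, 0.2424]
tool_rot: [0.001, -0.018, 1.0, 0.0]
contact_force: [1.0, -0.1, 0.1]
gripper_width: -0.001
grasp_force: 0.0
```

```bash
cat >> h.py <<'E'
def arc(*ths):
    L=[]
    for t in ths:
        c,s=np.cos(t),np.sin(t);x,z=-56,45
        L.append((round(x*c+z*s-11*np.clip(3*c,-1,1)),0,round(-x*s+z*c),0))
    go(*L)
E
python3 -c "
from h import *
where();arc(0,.15,.3,.45,.6,.75,.9,1.05,1.2,1.35,1.5,1.65,1.8,1.95)"
```

```text
t 2.2 tip(stand,mm) [-88.    4.   44.4] tcp [ 0.476 -0.021  0.242] tilt -0.1 F [ 1.  -0.1  0.1] q [-0.46  0.24  0.44  2.1  -0.14  0.83  1.66] w -0.0
(-67, 0, 45, 0) off [-0.021, -0.004, -0.001] ang [0.0, 0.001, 0.002]
(-60, 0, 53, 0) off [-0.028, -0.004, -0.009] ang [0.0, 0.001, 0.002]
(-51, 0, 60, 0) off [-0.037, -0.004, -0.016] ang [0.0, 0.001, 0.002]
(-42, 0, 65, 0) off [-0.046, -0.004, -0.021] ang [0.0, 0.001, 0.002]
(-32, 0, 69, 0) off [-0.056, -0.004, -0.025] ang [0.0, 0.001, 0.002]
(-21, 0, 71, 0) off [-0.067, -0.004, -0.026] ang [0.0, 0.001, 0.002]
(-11, 0, 72, 0) off [-0.077, -0.004, -0.027] ang [0.0, 0.001, 0.002]
(0, 0, 71, 0) off [-0.088, -0.004, -0.026] ang [0.0, 0.001, 0.002]
(11, 0, 69, 0) off [-0.099, -0.004, -0.024] ang [0.0, 0.001, 0.002]
(24, 0, 64, 0) off [-0.112, -0.004, -0.019] ang [0.0, 0.001, 0.002]
(39, 0, 59, 0) off [-0.127, -0.004, -0.014] ang [0.0, 0.001, 0.002]
(52, 0, 52, 0) off [-0.14, -0.004, -0.007] ang [0.0, 0.001, 0.002]
(64, 0, 44, 0) off [-0.152, -0.004, 0.001] ang [0.0, 0.001, 0.002]
(74, 0, 35, 0) off [-0.162, -0.004, 0.01] ang [0.0, 0.001, 0.002]
```

Call:
drive_tool([
  {"gripper": 255, "offset": [-0.01, 0, 0], "angular": [0, 0, 0]},
  {"gripper": 255, "offset": [-0.018, 0, 0], "angular": [0, 0, 0]},
  {"gripper": 255, "offset": [-0.024, 0, -0.005], "angular": [0, 0, 0]},
  {"gripper": 255, "offset": [-0.03, 0, -0.01], "angular": [0, 0, 0]},
  {"gripper": 255, "offset": [-0.037, 0, -0.016], "angular": [0, 0, 0]},
])

```text
t: 2.7
eef_pos: [0.5112, -0.021, 0.2582]
tool_rot: [-0.001, -0.017, 1.0, 0.0]
contact_force: [-1.4, -0.1, -0.5]
gripper_width: 0.004
grasp_force: 0.8
```

```bash
python3 -c "
from h import *
where();arc(.3,.4,.5,.6,.7,.8)
import cv2
cv2.imwrite('pics/c3.png',cv2.resize(optics.read_camera('scene')[80:300,130:380],None,fx=3,fy=2.7))"
```

```text
t 2.7 tip(stand,mm) [-52.9   2.8  60.2] tcp [ 0.511 -0.021  0.258] tilt 0.1 F [-1.4 -0.1 -0.5] q [-0.45  0.28  0.44  2.01 -0.15  0.89  1.68] w 0.0
(-51, 0, 60, 0) off [-0.002, -0.003, 0.0] ang [0.0, -0.002, -0.0]
(-45, 0, 63, 0) off [-0.008, -0.003, -0.003] ang [0.0, -0.002, -0.0]
(-39, 0, 66, 0) off [-0.014, -0.003, -0.006] ang [0.0, -0.002, -0.0]
(-32, 0, 69, 0) off [-0.021, -0.003, -0.009] ang [0.0, -0.002, -0.0]
(-25, 0, 70, 0) off [-0.028, -0.003, -0.01] ang [0.0, -0.002, -0.0]
(-18, 0, 72, 0) off [-0.035, -0.003, -0.012] ang [0.0, -0.002, -0.0]
```

View pics/c3.png

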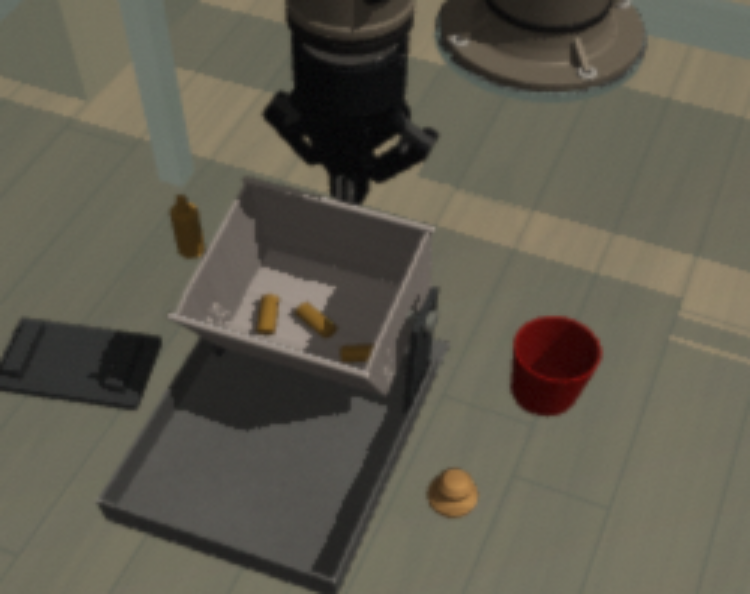

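The bin has started to tilt, with the fingers pushing at the rim middle (345,190 in the crop). Continuing the arc.

Call:
drive_tool([
  {"gripper": 255, "offset": [-0.008, -0.002, -0.003], "angular": [0, 0, 0]},
  {"gripper": 255, "offset": [-0.014, -0.003, -0.006], "angular": [0, 0, 0]},
  {"gripper": 255, "offset": [-0.021, -0.003, -0.009], "angular": [0, 0, 0]},
  {"gripper": 255, "offset": [-0.028, -0.003, -0.01], "angular": [0, 0, 0]},
  {"gripper": 255, "offset": [-0.035, -0.003, -0.012], "angular": [0, 0, 0]},
])

```text
t: 3.25
eef_pos: [0.5471, -0.023, 0.2703]
tool_rot: [0.0, -0.017, 1.0, -0.0]
contact_force: [-2.8, 0.2, 0.4]
gripper_width: -0.003
grasp_force: 1.0
```

Call:
drive_tool([
  {"gripper": 255, "offset": [-0.007, 0, 0], "angular": [0, 0, 0]},
  {"gripper": 255, "offset": [-0.014, 0, 0], "angular": [0, 0, 0]},
  {"gripper": 255, "offset": [-0.021, 0, 0.001], "angular": [0, 0, 0]},
  {"gripper": 255, "offset": [-0.028, 0, 0.003], "angular": [0, 0, 0]},
  {"gripper": 255, "offset": [-0.035, 0, 0.006], "angular": [0, 0, 0]},
])

```text
t: 3.75
eef_pos: [0.5839, -0.0217, 0.2656]
tool_rot: [0.003, -0.017, 1.0, 0.0]
contact_force: [-0.4, 0.6, 9.4]
gripper_width: -0.001
grasp_force: 4.3
```

```bash
python3 -c "
from h import *
where();arc(1.3,1.4,1.5,1.6,1.7,1.8,1.9,1.98)"
```

```text
t 3.75 tip(stand,mm) [20.3 -0.4 67.6] tcp [ 0.584 -0.022  0.266] tilt -0.3 F [-0.4  0.6  9.4] q [-0.41  0.39  0.43  1.84 -0.2   0.95  1.72] w -0.0
(20, 0, 66, 0) off [-0.0, 0.0, 0.002] ang [-0.0, 0.007, -0.0]
(29, 0, 63, 0) off [-0.009, 0.0, 0.005] ang [-0.0, 0.007, -0.0]
(39, 0, 59, 0) off [-0.019, 0.0, 0.009] ang [-0.0, 0.007, -0.0]
(48, 0, 55, 0) off [-0.028, 0.0, 0.013] ang [-0.0, 0.007, -0.0]
(56, 0, 50, 0) off [-0.036, 0.0, 0.018] ang [-0.0, 0.007, -0.0]
(64, 0, 44, 0) off [-0.044, 0.0, 0.024] ang [-0.0, 0.007, -0.0]
(71, 0, 38, 0) off [-0.051, 0.0, 0.03] ang [-0.0, 0.007, -0.0]
(75, 0, 33, 0) off [-0.055, 0.0, 0.035] ang [-0.0, 0.007, -0.0]
```

Call:
drive_tool([
  {"gripper": 255, "offset": [-0.008, 0, 0.005], "angular": [0, 0, 0]},
  {"gripper": 255, "offset": [-0.017, 0, 0.009], "angular": [0, 0, 0]},
  {"gripper": 255, "offset": [-0.025, 0, 0.013], "angular": [0, 0, 0]},
  {"gripper": 255, "offset": [-0.032, 0, 0.018], "angular": [0, 0, 0]},
  {"gripper": 255, "offset": [-0.038, 0, 0.023], "angular": [0, 0, 0]},
])

```text
t: 4.25
eef_pos: [0.6207, -0.0204, 0.2411]
tool_rot: [0.001, -0.017, 1.0, -0.0]
contact_force: [-1.3, -0.4, 4.1]
gripper_width: 0.001
grasp_force: 1.8
```

Call:
drive_tool([
  {"gripper": 255, "offset": [-0.004, 0, 0.003], "angular": [0, 0, 0]},
  {"gripper": 255, "offset": [-0.007, 0, 0.006], "angular": [0, 0, 0]},
  {"gripper": 255, "offset": [-0.009, 0, 0.009], "angular": [0, 0, 0]},
  {"gripper": 255, "offset": [-0.009, 0, 0.011], "angular": [0, 0, 0]},
])

```text
t: 4.65
eef_pos: [0.6312, -0.0202, 0.2331]
tool_rot: [0.004, -0.017, 1.0, 0.0]
contact_force: [0.0, 1.2, 25.4]
gripper_width: -0.002
grasp_force: 11.8
```

```bash
python3 -c "
from h import *
where()
import cv2,numpy as np
a=cv2.resize(optics.read_camera('scene')[80:300,130:350],None,fx=1.8,fy=2.4);b=cv2.resize(optics.read_camera('top')[80:260,200:380],None,fx=2.2,fy=2.933)
cv2.imwrite('pics/c4.png',np.hstack([a,b]))"
```

```text
t 4.65 tip(stand,mm) [67.7 -0.6 35.1] tcp [ 0.631 -0.02   0.233] tilt -0.4 F [ 0.   1.2 25.4] q [-0.37  0.5   0.41  1.76 -0.24  0.93  1.75] w -0.0
```

View pics/c4.png

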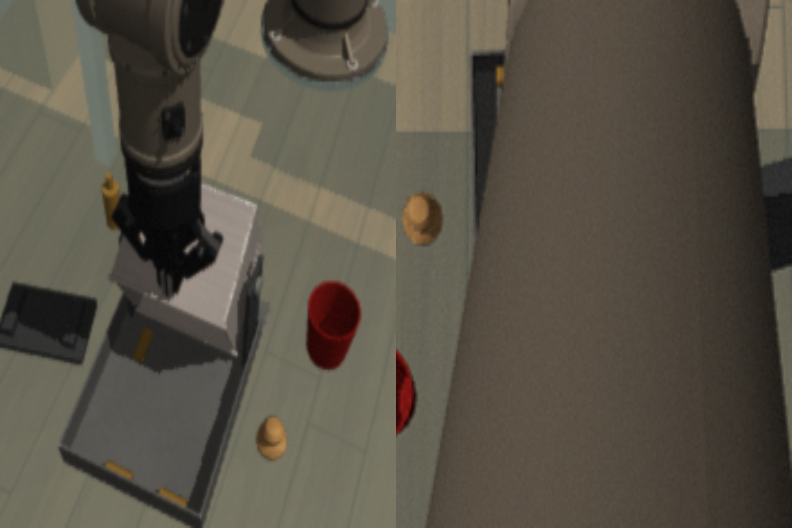

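Three stubs are in the tray: crop (143,345), (118,470) and (172,497). The force of 25 N says the bin is at its stop. I'll go around over the rim and hook in front of it with the tool tilted.

```bash
cat >> h.py <<'E'
def ret(*L,kmax=40):  # (theta, gap)
    out=[]
    for t,g in L:
        a=np.radians(kmax*t/1.95);n=np.array([-np.cos(a),np.sin(a)]);d=np.array([-np.sin(a),-np.cos(a)])
        c,s=np.cos(t),np.sin(t);b=np.array([-53*c+63*s,53*s+63*c])
        p=b-(14+g)*n+20*d;out.append((round(p[0],1),0,round(p[1],1),round(np.degrees(a),1)))
    go(*out)
E
python3 -c "
from h import *
for u,v in((209,224),(195.5,276),(225.5,287)):print((S.inv().apply(ray('scene',u,v,.012)-P)*1000).round())
go((68,0,75,0),(150,0,75,0),(150,0,60,30));ret((1.95,40),(1.95,10))"
```

```text
[  61.  -53. -113.]
[ 199.  -24. -113.]
[ 199.   52. -113.]
(68, 0, 75, 0) off [-0.001, 0.001, -0.04] ang [0.0, 0.01, -0.0]
(150, 0, 75, 0) off [-0.083, 0.001, -0.039] ang [0.0, 0.01, -0.0]
(150, 0, 60, 30) off [-0.119, 0.001, -0.014] ang [0.0, 0.677, -0.0]
(np.float64(106.7), 0, np.float64(-24.1), np.float64(40.0)) off [-0.086, 0.001, 0.077] ang [0.0, 0.899, -0.0]
(np.float64(83.7), 0, np.float64(-4.8), np.float64(40.0)) off [-0.063, 0.001, 0.058] ang [0.0, 0.899, -0.0]
```

Call:
drive_tool([
  {"gripper": 255, "offset": [0, 0, -0.025], "angular": [0, 0, 0]},
  {"gripper": 255, "offset": [-0.01, 0, -0.05], "angular": [0, 0, 0]},
  {"gripper": 255, "offset": [-0.04, 0, -0.05], "angular": [0, 0, 0]},
  {"gripper": 255, "offset": [-0.08, 0, -0.05], "angular": [0, 0, 0]},
  {"gripper": 255, "offset": [-0.1, 0, -0.05], "angular": [0, 0, 0]},
])

```text
t: 5.25
eef_pos: [0.7304, -0.0157, 0.2793]
tool_rot: [0.001, -0.018, 1.0, 0.0]
contact_force: [0.3, 0.2, -0.5]
gripper_width: 0.003
grasp_force: 0.0
```

```bash
python3 -c "
from h import *
where();go((150,0,60,20));ret((1.95,60),(1.95,40),(1.95,10))"
```

```text
t 5.25 tip(stand,mm) [166.6   0.5  81.3] tcp [ 0.73  -0.016  0.279] tilt -0.1 F [ 0.3  0.2 -0.5] q [-0.33  0.62  0.42  1.45 -0.26  1.13  1.74] w 0.0
(150, 0, 60, 20) off [-0.008, -0.0, 0.026] ang [0.0, 0.446, 0.001]
(np.float64(122.0), 0, np.float64(-37.0), np.float64(40.0)) off [-0.002, -0.001, 0.135] ang [-0.0, 0.89, 0.001]
(np.float64(106.7), 0, np.float64(-24.1), np.float64(40.0)) off [0.013, -0.0, 0.122] ang [-0.0, 0.89, 0.001]
(np.float64(83.7), 0, np.float64(-4.8), np.float64(40.0)) off [0.036, -0.0, 0.103] ang [-0.0, 0.89, 0.001]
```

Call:
drive_tool([
  {"gripper": 255, "offset": [-0.005, 0, 0.02], "angular": [0, 0.18, 0]},
  {"gripper": 255, "offset": [-0.01, 0, 0.045], "angular": [0, 0.36, 0]},
  {"gripper": 255, "offset": [-0.01, 0, 0.075], "angular": [0, 0.54, 0]},
  {"gripper": 255, "offset": [-0.006, 0, 0.105], "angular": [0, 0.72, 0]},
  {"gripper": 255, "offset": [-0.002, 0, 0.13], "angular": [0, 0.89, 0]},
])

```text
t: 5.75
eef_pos: [0.73, -0.0163, 0.1474]
tool_rot: [-0.345, -0.016, 0.938, -0.006]
contact_force: [0.6, -0.4, -0.2]
gripper_width: 0.0
grasp_force: 0.0
```

```bash
python3 -c "
from h import *
where();ret((1.95,40),(1.95,20),(1.95,8),(1.95,2),(1.9,-1))
import cv2
cv2.imwrite('pics/c5.png',cv2.resize(optics.read_camera('scene')[80:300,130:380],None,fx=3,fy=2.7))"
```

```text
t 5.75 tip(stand,mm) [118.8  -0.  -33.2] tcp [ 0.73  -0.016  0.147] tilt 40.4 F [ 0.6 -0.4 -0.2] q [-0.22  1.08  0.38  1.01 -0.26  1.81  1.73] w 0.0
(np.float64(106.7), 0, np.float64(-24.1), np.float64(40.0)) off [0.016, 0.0, 0.001] ang [0.0, -0.009, 0.0]
(np.float64(91.3), 0, np.float64(-11.3), np.float64(40.0)) off [0.036, 0.0, 0.001] ang [0.0, -0.009, 0.0]
(np.float64(82.1), 0, np.float64(-3.5), np.float64(40.0)) off [0.048, 0.0, 0.001] ang [0.0, -0.009, 0.0]
(np.float64(77.5), 0, np.float64(0.3), np.float64(40.0)) off [0.054, 0.0, 0.001] ang [0.0, -0.009, 0.0]
(np.float64(74.3), 0, np.float64(6.1), np.float64(39.0)) off [0.061, 0.0, -0.001] ang [0.0, -0.031, 0.0]
```

View pics/c5.png

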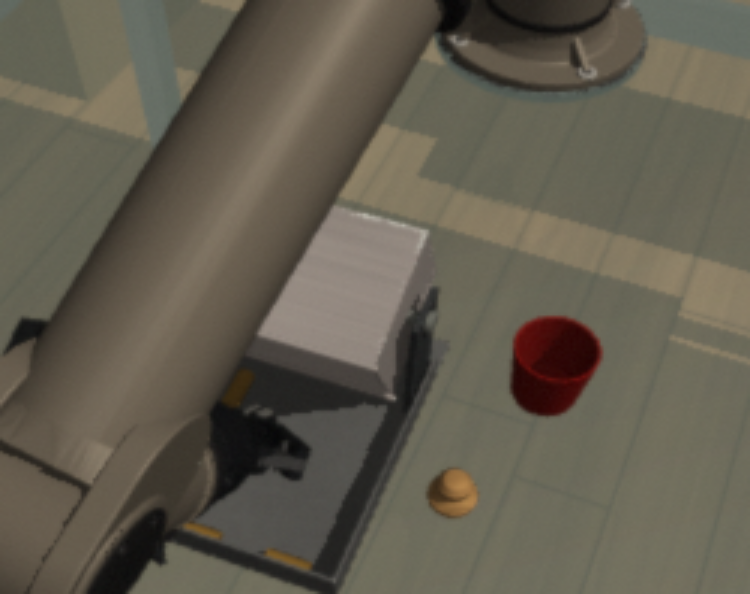

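The bin is still tipped, the hand is in front of it, and the forearm is well above it. Hooking the rim now.

Call:
drive_tool([
  {"gripper": 255, "offset": [0.02, 0, 0.001], "angular": [0, 0, 0]},
  {"gripper": 255, "offset": [0.036, 0, 0.001], "angular": [0, 0, 0]},
  {"gripper": 255, "offset": [0.046, 0, 0.001], "angular": [0, 0, 0]},
  {"gripper": 255, "offset": [0.054, 0, 0.001], "angular": [0, 0, 0]},
  {"gripper": 255, "offset": [0.061, 0, -0.002], "angular": [0, -0.03, 0]},
])

```text
t: 6.3
eef_pos: [0.6847, -0.0178, 0.1907]
tool_rot: [-0.33, -0.017, 0.944, -0.006]
contact_force: [1.0, 0.5, -1.7]
gripper_width: -0.001
grasp_force: 0.7
```

```bash
python3 -c "
from h import *
where();ret(*[(t,-1) for t in(1.9,1.8,1.7,1.6,1.5,1.4)])"
```

```text
t 6.3 tip(stand,mm) [75.3 -0.   8.6] tcp [ 0.685 -0.018  0.191] tilt 38.6 F [ 1.   0.5 -1.7] q [-0.26  0.94  0.39  1.19 -0.24  1.74  1.74] w -0.0
(np.float64(74.3), 0, np.float64(6.1), np.float64(39.0)) off [-0.001, 0.0, 0.003] ang [0.0, 0.009, 0.0]
(np.float64(71.8), 0, np.float64(13.5), np.float64(36.9)) off [0.008, 0.0, -0.002] ang [0.0, -0.037, 0.0]
(np.float64(68.5), 0, np.float64(20.6), np.float64(34.9)) off [0.017, 0.0, -0.005] ang [0.0, -0.082, 0.0]
(np.float64(64.6), 0, np.float64(27.3), np.float64(32.8)) off [0.027, 0.0, -0.008] ang [0.0, -0.128, 0.0]
(np.float64(60.0), 0, np.float64(33.5), np.float64(30.8)) off [0.037, 0.0, -0.009] ang [0.0, -0.173, 0.0]
(np.float64(54.9), 0, np.float64(39.2), np.float64(28.7)) off [0.048, 0.0, -0.01] ang [0.0, -0.219, 0.0]
```

Call:
drive_tool([
  {"gripper": 255, "offset": [0.008, 0, -0.001], "angular": [0, -0.03, 0]},
  {"gripper": 255, "offset": [0.017, 0, -0.003], "angular": [0, -0.08, 0]},
  {"gripper": 255, "offset": [0.027, 0, -0.006], "angular": [0, -0.13, 0]},
  {"gripper": 255, "offset": [0.037, 0, -0.008], "angular": [0, -0.175, 0]},
  {"gripper": 255, "offset": [0.048, 0, -0.01], "angular": [0, -0.22, 0]},
])

```text
t: 6.8
eef_pos: [0.6537, -0.0189, 0.2291]
tool_rot: [-0.247, -0.017, 0.969, -0.004]
contact_force: [1.0, 0.6, -1.8]
gripper_width: 0.0
grasp_force: 0.8
```

```bash
python3 -c "
from h import *
where();ret(*[(t,-1) for t in(1.4,1.3,1.2,1.1,1.0,.9)])
import cv2
cv2.imwrite('pics/c6.png',cv2.resize(optics.read_camera('scene')[80:300,130:380],None,fx=3,fy=2.7))"
```

```text
t 6.8 tip(stand,mm) [54.8 -0.  40. ] tcp [ 0.654 -0.019  0.229] tilt 28.6 F [ 1.   0.6 -1.8] q [-0.3   0.77  0.4   1.38 -0.23  1.55  1.74] w 0.0
(np.float64(54.9), 0, np.float64(39.2), np.float64(28.7)) off [-0.001, 0.0, 0.001] ang [0.0, 0.003, 0.0]
(np.float64(49.2), 0, np.float64(44.2), np.float64(26.7)) off [0.009, 0.0, -0.001] ang [0.0, -0.041, 0.0]
(np.float64(43.0), 0, np.float64(48.6), np.float64(24.6)) off [0.02, 0.0, -0.002] ang [0.0, -0.088, 0.0]
(np.float64(36.4), 0, np.float64(52.4), np.float64(22.6)) off [0.03, 0.0, -0.002] ang [0.0, -0.132, 0.0]
(np.float64(29.5), 0, np.float64(55.3), np.float64(20.5)) off [0.04, 0.0, -0.001] ang [0.0, -0.179, 0.0]
(np.float64(22.4), 0, np.float64(57.6), np.float64(18.5)) off [0.05, 0.0, 0.001] ang [0.0, -0.224, 0.0]
```

View pics/c6.png

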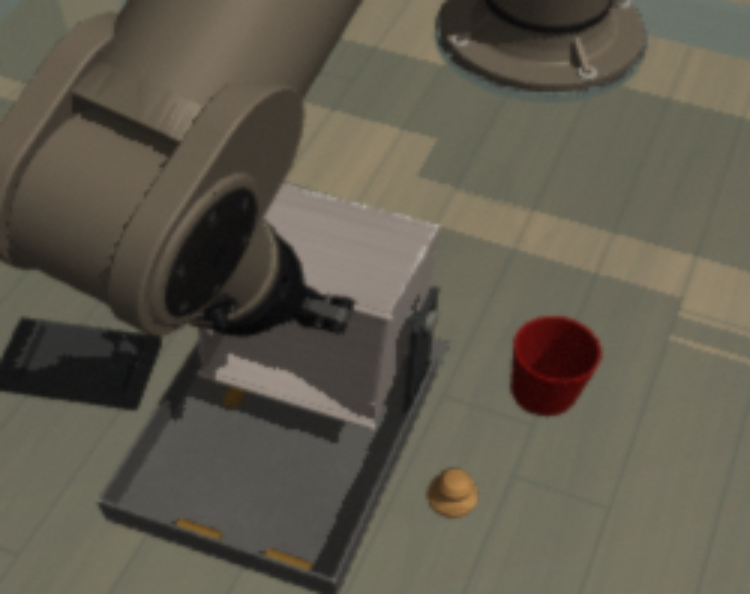

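The bin is rising and its opening now faces +x. The stubs are on the tray at (235,397), (200,530) and (288,560).

Call:
drive_tool([
  {"gripper": 255, "offset": [0.009, 0, -0.001], "angular": [0, -0.04, 0]},
  {"gripper": 255, "offset": [0.02, 0, -0.002], "angular": [0, -0.09, 0]},
  {"gripper": 255, "offset": [0.03, 0, -0.002], "angular": [0, -0.13, 0]},
  {"gripper": 255, "offset": [0.04, 0, -0.001], "angular": [0, -0.18, 0]},
  {"gripper": 255, "offset": [0.05, 0, 0.001], "angular": [0, -0.225, 0]},
])

```text
t: 7.35
eef_pos: [0.6098, -0.0205, 0.2523]
tool_rot: [-0.16, -0.017, 0.987, -0.003]
contact_force: [2.1, -0.0, -1.1]
gripper_width: -0.002
grasp_force: 1.1
```

```bash
python3 -c "
from h import *
where();ret(*[(t,-1) for t in(.8,.7,.6,.5,.4)])"
```

```text
t 7.35 tip(stand,mm) [22.7 -0.  58. ] tcp [ 0.61  -0.02   0.252] tilt 18.4 F [ 2.1 -0.  -1.1] q [-0.35  0.59  0.42  1.6  -0.21  1.33  1.73] w -0.0
(np.float64(15.1), 0, np.float64(59.1), np.float64(16.4)) off [0.01, 0.0, 0.001] ang [0.0, -0.045, 0.0]
(np.float64(7.7), 0, np.float64(59.7), np.float64(14.4)) off [0.02, 0.0, 0.003] ang [0.0, -0.09, 0.0]
(np.float64(0.3), 0, np.float64(59.6), np.float64(12.3)) off [0.03, 0.0, 0.006] ang [0.0, -0.136, 0.0]
(np.float64(-7.1), 0, np.float64(58.7), np.float64(10.3)) off [0.039, 0.0, 0.01] ang [0.0, -0.181, 0.0]
(np.float64(-14.3), 0, np.float64(57.0), np.float64(8.2)) off [0.048, 0.0, 0.014] ang [0.0, -0.227, 0.0]
```

Call:
drive_tool([
  {"gripper": 255, "offset": [0.01, 0, 0.001], "angular": [0, -0.045, 0]},
  {"gripper": 255, "offset": [0.02, 0, 0.003], "angular": [0, -0.09, 0]},
  {"gripper": 255, "offset": [0.03, 0, 0.006], "angular": [0, -0.135, 0]},
  {"gripper": 255, "offset": [0.039, 0, 0.01], "angular": [0, -0.18, 0]},
  {"gripper": 255, "offset": [0.048, 0, 0.014], "angular": [0, -0.227, 0]},
])

```text
t: 7.85
eef_pos: [0.5602, -0.0222, 0.2544]
tool_rot: [-0.071, -0.017, 0.997, -0.001]
contact_force: [3.9, -0.3, -3.0]
gripper_width: 0.003
grasp_force: 1.9
```

```bash
python3 -c "
from h import *
where();ret(*[(t,-1) for t in(.3,.2,.1,.05,0)],(0,-3))"
```

```text
t 7.85 tip(stand,mm) [-14.2  -0.   57.2] tcp [ 0.56  -0.022  0.254] tilt 8.2 F [ 3.9 -0.3 -3. ] q [-0.4   0.43  0.43  1.82 -0.19  1.08  1.72] w 0.0
(np.float64(-21.2), 0, np.float64(54.6), np.float64(6.2)) off [0.009, 0.0, 0.004] ang [0.0, -0.044, 0.0]
(np.float64(-27.9), 0, np.float64(51.4), np.float64(4.1)) off [0.018, 0.0, 0.008] ang [0.0, -0.09, 0.0]
(np.float64(-34.2), 0, np.float64(47.5), np.float64(2.1)) off [0.026, 0.0, 0.013] ang [0.0, -0.135, 0.0]
(np.float64(-37.1), 0, np.float64(45.3), np.float64(1.0)) off [0.03, 0.0, 0.016] ang [0.0, -0.159, 0.0]
(np.float64(-40.0), 0, np.float64(43.0), np.float64(0.0)) off [0.034, 0.0, 0.018] ang [0.0, -0.182, 0.0]
(np.float64(-42.0), 0, np.float64(43.0), np.float64(0.0)) off [0.036, 0.0, 0.019] ang [0.0, -0.182, 0.0]
```

Call:
drive_tool([
  {"gripper": 255, "offset": [0.009, 0, 0.004], "angular": [0, -0.045, 0]},
  {"gripper": 255, "offset": [0.018, 0, 0.008], "angular": [0, -0.09, 0]},
  {"gripper": 255, "offset": [0.026, 0, 0.013], "angular": [0, -0.135, 0]},
  {"gripper": 255, "offset": [0.03, 0, 0.016], "angular": [0, -0.16, 0]},
  {"gripper": 255, "offset": [0.034, 0, 0.018], "angular": [0, -0.182, 0]},
])

```text
t: 8.35
eef_pos: [0.5263, -0.0234, 0.2429]
tool_rot: [0.003, -0.017, 1.0, 0.0]
contact_force: [11.0, 0.2, 5.1]
gripper_width: 0.002
grasp_force: 5.6
```

Call:
drive_tool([
  {"gripper": 255, "offset": [0.001, 0, 0], "angular": [0, 0, 0]},
  {"gripper": 255, "offset": [0.002, 0, 0], "angular": [0, 0, 0]},
])

```text
t: 8.55
eef_pos: [0.526, -0.0234, 0.2433]
tool_rot: [0.004, -0.018, 1.0, -0.0]
contact_force: [15.5, -0.4, -6.4]
gripper_width: 0.001
grasp_force: 7.6
```

```bash
python3 -c "
from h import *
where()"
```

```text
t 8.55 tip(stand,mm) [-37.4  -0.1  45.3] tcp [ 0.526 -0.023  0.243] tilt -0.5 F [15.5 -0.4 -6.4] q [-0.43  0.32  0.43  2.   -0.17  0.85  1.7 ] w 0.0
```

Call:
drive_tool([
  {"gripper": 255, "offset": [0.003, 0, 0], "angular": [0, 0, 0]},
  {"gripper": 255, "offset": [0.005, 0, 0], "angular": [0, 0, 0]},
  {"gripper": 255, "offset": [0.005, 0, 0], "angular": [0, 0, 0]},
])

```text
t: 8.85
eef_pos: [0.5251, -0.0232, 0.2445]
tool_rot: [0.009, -0.018, 1.0, -0.0]
contact_force: [25.3, -0.0, -10.2]
gripper_width: 0.001
grasp_force: 12.7
```

```bash
python3 -c "
from h import *
where();go((-20,0,45,0))"
```

```text
t 8.85 tip(stand,mm) [-37.5   0.1  46.5] tcp [ 0.525 -0.023  0.245] tilt -1.1 F [ 25.3  -0.  -10.2] q [-0.43  0.31  0.43  2.   -0.17  0.84  1.7 ] w 0.0
(-20, 0, 45, 0) off [-0.019, -0.0, 0.002] ang [-0.001, 0.023, 0.001]
```

The bin is firm at its stop: the force rose to 25 N and the tip did not move. Backing off into the bin, then up and away.

Call:
drive_tool([
  {"gripper": 255, "offset": [-0.008, 0, 0], "angular": [0, 0, 0]},
  {"gripper": 255, "offset": [-0.02, 0, 0], "angular": [0, 0, 0]},
  {"gripper": 255, "offset": [-0.025, 0, -0.03], "angular": [0, 0, 0]},
  {"gripper": 255, "offset": [-0.025, 0, -0.07], "angular": [0, 0, 0]},
  {"gripper": 255, "offset": [-0.025, 0, -0.11], "angular": [0, 0, 0]},
])

```text
t: 9.35
eef_pos: [0.5413, -0.0231, 0.3516]
tool_rot: [-0.004, -0.017, 1.0, -0.0]
contact_force: [0.7, 1.0, 0.4]
gripper_width: -0.001
grasp_force: 0.0
```

Call:
drive_tool([
  {"gripper": 255, "offset": [0, 0.045, 0], "angular": [0, 0, 0]},
  {"gripper": 255, "offset": [0, 0.09, 0], "angular": [0, 0, 0]},
  {"gripper": 255, "offset": [0, 0.135, 0], "angular": [0, 0, 0]},
  {"gripper": 255, "offset": [0, 0.18, 0], "angular": [0, 0, 0]},
  {"gripper": 255, "offset": [0, 0.22, 0], "angular": [0, 0, 0]},
])

```text
t: 9.85
eef_pos: [0.5334, 0.1992, 0.3507]
tool_rot: [-0.003, -0.018, 1.0, 0.0]
contact_force: [1.0, -1.1, -0.1]
gripper_width: -0.001
grasp_force: 0.0
```

Call:
drive_tool([
  {"gripper": 255, "offset": [0.03, 0.04, 0], "angular": [0, 0, 0]},
  {"gripper": 255, "offset": [0.06, 0.08, 0], "angular": [0, 0, 0]},
  {"gripper": 255, "offset": [0.09, 0.12, 0], "angular": [0, 0, 0]},
  {"gripper": 255, "offset": [0.09, 0.12, 0], "angular": [0, 0, 0]},
  {"gripper": 255, "offset": [0.09, 0.12, 0], "angular": [0, 0, 0]},
])

```text
t: 10.35
eef_pos: [0.439, 0.3147, 0.351]
tool_rot: [-0.003, -0.019, 1.0, -0.0]
contact_force: [-0.3, -0.3, -0.1]
gripper_width: -0.001
grasp_force: 0.0
```

```bash
python3 -c "
from h import *
where()
import cv2,numpy as np
for n,u,v in(('L',244,212),('R',331,211)):pass
a=cv2.resize(optics.read_camera('scene')[80:300,130:350],None,fx=1.8,fy=2.4);b=cv2.resize(optics.read_camera('top')[80:240,180:400],None,fx=1.8,fy=1.8)
b=cv2.copyMakeBorder(b,0,528-b.shape[0],0,0,cv2.BORDER_CONSTANT)
cv2.imwrite('pics/c7.png',np.hstack([a,b]))"
```

```text
t 10.35 tip(stand,mm) [-113.6  340.8  153. ] tcp [0.439 0.315 0.351] tilt 0.3 F [-0.3 -0.3 -0.1] q [-0.96  0.21  0.26  1.83 -0.06  1.11  0.94] w -0.0
```

View pics/c7.png

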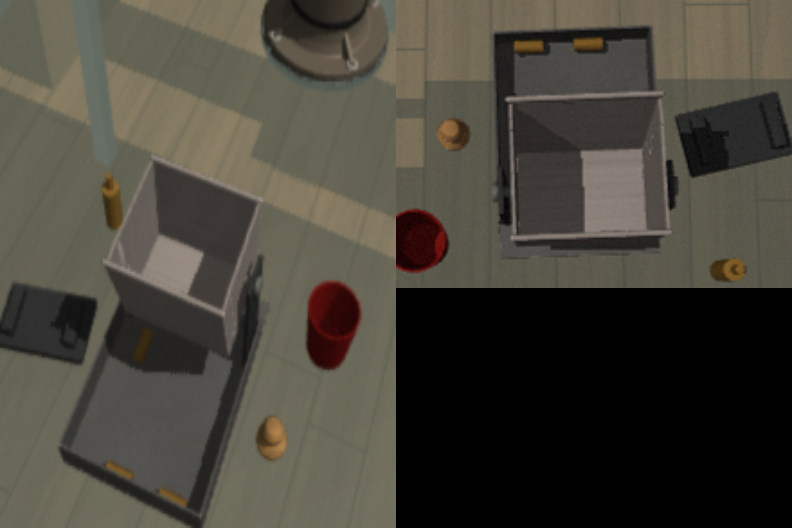

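The bin is upright and empty (near rim back at its first pixel row, about 212). All three stubs are in the tray: two at the far wall, one just ahead of the lip. The other things have not moved.

```bash
python3 -c "
from station import bot
print(bot.hand_in())"
```

```text
the job is handed in; nothing more can be done
None
```

The bin was tipped fully over, all three stubs fell into the tray, and the bin was pushed back upright to its stop; the job was handed in at about 10.5 s with the robot clear of everything.

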